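# Load the sample carrier with the capped bottles

### The job

Put the three amber bottles with flat screw caps into the carrier tray, each upright on the floor of the pocket made for it: the slim round one in the small round pocket, the wide round one in the large round pocket and the square one in the square pocket. Set the glass down gently without dropping it or knocking any bottle over, and leave the three bottles with pointed dropper nozzles standing where they are.

Things in the scene. Friction and masses are not known exactly. Their poses are not given: they have to be found in the camera images.
- vial_center (a point): Flat-capped bottle to be put in the carrier: slim round bottle, amber glass, straight round body 30 mm diameter from the foot to 50 mm up, then a narrowing shoulder and a flat white screw cap 27 mm in diameter; 76 mm tall in all, 50 to 90 g. It stands upright on the bench. The point is on its axis half-way up, 38 mm above its foot; z up along its axis.
- jar_center (a point): Flat-capped bottle to be put in the carrier: wide round bottle, amber glass, straight round body 58 mm diameter from the foot to 50 mm up, then a narrowing shoulder and a flat white screw cap 48 mm in diameter; 76 mm tall in all, 165 to 290 g. It stands upright on the bench. The point is on its axis half-way up, 38 mm above its foot; z up along its axis.
- square_center (a point): Flat-capped bottle to be put in the carrier: square bottle, amber glass, body 40 x 40 mm from the foot to 52 mm up, flat sides facing its x and y axes, then a narrowing shoulder and a flat white round screw cap 29 mm in diameter; 78 mm tall in all, 110 to 195 g. It stands upright on the bench. The point is on its axis half-way up, 39 mm above its foot; z up along its axis.
- insert_vial: Fixed grey block, 94 x 94 x 18 mm, with a small round pocket, 48 mm in diameter, for the slim round bottle. Pocket 14 mm deep, open on top, floor 4 mm above the block's underside. Origin: centre of the underside, on the pocket's axis, 4 mm above the bench; z up. The 3 blocks stand in any order, 98 mm apart, in a shallow grey tray 310 x 106 mm, walls 20 mm high.
- insert_jar: Fixed grey block, 94 x 94 x 18 mm, with a large round pocket, 76 mm in diameter, for the wide round bottle. Pocket 14 mm deep, open on top, floor 4 mm above the block's underside. Origin: centre of the underside, on the pocket's axis, 4 mm above the bench; z up. The 3 blocks stand in any order, 98 mm apart, in a shallow grey tray 310 x 106 mm, walls 20 mm high.
- insert_square: Fixed grey block, 94 x 94 x 18 mm, with a square pocket, 57 x 57 mm with its sides along the block's x and y axes, for the square bottle. Pocket 14 mm deep, open on top, floor 4 mm above the block's underside. Origin: centre of the underside, on the pocket's axis, 4 mm above the bench; z up. The 3 blocks stand in any order, 98 mm apart, in a shallow grey tray 310 x 106 mm, walls 20 mm high.
- vial_dropper: Look-alike that stays where it is: slim round amber glass bottle, body 30 mm diameter just like its flat-capped twin, but topped by a narrow white pointed dropper nozzle (18 mm collar, then a cone) instead of a flat cap; 92 mm tall in all. It stands loose on the bench. Origin: centre of its foot; z up.
- jar_dropper: Look-alike that stays where it is: wide round amber glass bottle, body 58 mm diameter just like its flat-capped twin, but topped by a narrow white pointed dropper nozzle (18 mm collar, then a cone) instead of a flat cap; 92 mm tall in all. It stands loose on the bench. Origin: centre of its foot; z up.
- square_dropper: Look-alike that stays where it is: square amber glass bottle, body 40 x 40 mm just like its flat-capped twin, but topped by a narrow white pointed dropper nozzle (18 mm collar, then a cone) instead of a flat cap; 94 mm tall in all. It stands loose on the bench. Origin: centre of its foot; z up.

How it is judged:
By the outcome, as a careful person would: the job done as asked, in the order asked, and still so for the second after the job is handed in, with the robot touching nothing.
It also fails if it takes over 88 s, if anything falls off the work surface, if the arm or the gripper's body presses on something with over 40 N, if the wrist force passes 120 N, or if a joint passes its speed limit or range.

### The arm

A 6-joint arm with a two-finger parallel gripper is mounted at the origin on the work surface. World frame = base frame: x ahead of the robot, y to its left, z up, the work surface at z = 0. Lengths are in m, angles in degrees, forces in N, time in s.
With the tool pointing down it reaches from about 0.25 to 0.725 m from the base axis. Payload 9.7 kg.
Tool frame: the origin (TCP) lies midway between the tips of the shut fingers; the grasp point (between the pads) lies 19 mm behind it (bot.pinch_z is the distance from the TCP to the grasp point, in m); z points along the fingers, y is the direction in which the jaws open and shut (so a half turn about z gives the same grasp; the last joint's range is limited). The gripper opens to 85 mm and grips with 20 to 120 N. Pads are 22 mm wide; open, the fingers measure 114 mm over their backs; the gripper's body (76 mm by 85 mm) begins 54 mm behind the grasp point. The pads swing forward as they close: fully open they stand 13 mm farther back than shut.
Start: joints at [67.036, 4.979, 10.078, 95.1, 0, 90], TCP at [0.215, 0.506, 0.231] pointing down, gripper open.
Joint ranges: [-179.16, 179.16], [-48.56, 103.87], [-65.8, 70.77], [-126.05, 130.52], [-82.76, 87.17], [-180, 180]. Speed limits (degrees/s): [127.2, 127.2, 147.25, 180, 180, 180].

### API

Orientations are given as [roll, pitch, yaw] about the fixed x, y, z axes, in that order (R = Rz(yaw) Ry(pitch) Rx(roll)).
In Python, from workcell import bot, imaging gives the robot as it stands.
- The arm moves only by the tool servo_tool, never from a script. Its argument "moves" is a list that holds one entry, the list of rows, each a list of 7 numbers: the turn, a rotation vector about the tool's x, y, z in rad, then the shift along the tool's x, y, z in cm, then the finger opening in cm, from 0 to 8.54. A call has 1 to 12 rows; each row shifts and turns the pose as measured when the row begins, along the tool's axes as they then stand; what a row does not reach is not made up. A row lasts 1/12 s, in which the tool goes at most 41.7 mm and 7.16 degrees, less where a joint would pass 70% of its speed; a pose out of reach is approached as far as the arm can. A call is refused whole if a number of a shift passes 4.17 or a number of a turn 0.125, either way. A call with a gripper value outside its range is refused whole. The fingers move at their own pace and stop on an object; "force" is the grip in N (left out, the last holds). Time passes only in rows, so rows that do not move let the fingers close. It gives the time, the measured TCP pose, the force and the opening at its end, in the units of the state.
- bot.get_obs(): the state, without advancing time (a new reading comes with each control period).
- imaging.camera(name): name is "side" or "top"; returns the picture (480x640x3 uint8, blue, green, red); there is no depth.
- imaging.calibration(name): a dict with "fx", "fy", "cx", "cy" (pixels), "D" ([k1, k2, p1, p2, k3] as OpenCV has them; the pictures are not rectified), "camera_from_world" (4x4, takes a point from world to camera coordinates). Camera axes: x right, y down, z forward; pixel columns grow to the right and rows downward; lengths in m; the calibration is good to about 2 mm. A picture is of the moment at which its call begins. calibration takes no time and is no camera call.
- bot.job_done(): hands the job in, once; it reports no verdict.
The state is a dict: "time": time; "q": joint angles; "qd": joint speeds; "joint_efforts": joint torques, N m; "ee_pos": TCP position; "tcp_rot": TCP orientation; "wrist_force": force on the tool from outside, world axes, zero at the start; "torque": the same for the moment, N m; "opening": finger opening in m.
Only numpy, scipy, OpenCV 4.12 (cv2) and the standard library are available. Lean on these libraries where they do the work, as an engineer would, in place of code of your own. Each camera call takes 0.05 s, during which the arm holds its last target.

## Working session

There is one attempt and no reset: what is moved stays moved. The work goes in short steps, Python scripts to look and compute and a tool call to move; the robot and the scene stay as the last step left them, time stands still between calls to the robot, and variables do not carry over. Pictures are saved under pics/ and viewed, and the job is handed in when it is done.

Besides the shell and the picture viewer there is one more tool, called after ">>>" as name(argument=value, ...) on one line, values as JSON. servo_tool: Moves the arm, as the interface text tells. Its arguments: {"type":"object","properties":{"moves":{"type":"array","items":{"type":"array","items":{"type":"array","items":{"type":"number"}}}},"force":{"type":"number"}},"required":["moves"]}

```bash
mkdir -p pics
python3 - <<'E'
from workcell import bot, imaging
import cv2
for n in("top","side"):
    cv2.imwrite(f"pics/{n}0.png",imaging.camera(n))
    c=imaging.calibration(n);print(n,c)
print(bot.get_obs(),bot.pinch_z)
E
```

```text
top {'fx': 482.14079221487015, 'fy': 482.14079221487015, 'cx': 326.97535879426744, 'cy': 229.8169015350073, 'D': array([-0.0350244,  0.       ,  0.       ,  0.       ,  0.       ]), 'camera_from_world': array([[ 0.0014624 , -0.99963341,  0.02703542, -0.00305763],
       [-0.98507635, -0.00609317, -0.17201005,  0.51716482],
       [ 0.17211173, -0.0263804 , -0.98472414,  0.6651756 ],
       [ 0.        ,  0.        ,  0.        ,  1.        ]])}
side {'fx': 516.9232246545477, 'fy': 516.9232246545477, 'cx': 310.71709388435926, 'cy': 240.3008560035141, 'D': array([-0.14423092,  0.        ,  0.        ,  0.        ,  0.        ]), 'camera_from_world': array([[-0.90986623, -0.41475463,  0.01104707,  0.4715098 ],
       [-0.3111321 ,  0.66444638, -0.67949086,  0.21310445],
       [ 0.2744818 , -0.62168288, -0.7336008 ,  0.73301824],
       [ 0.        ,  0.        ,  0.        ,  1.        ]])}
{'time': 0.1, 'q': array([6.70360921e+01, 5.00874393e+00, 1.00393986e+01, 9.51000698e+01,
       4.02067833e-04, 8.99998410e+01]), 'qd': array([-0.03433262, -0.01253738,  0.06460902,  0.02122534,  0.00274412,
        0.09508967]), 'joint_efforts': array([ 1.94933229e-03, -5.21563876e+01,  4.65653980e+01,  1.60707347e-02,
        7.57478006e-05, -5.17830728e-06]), 'ee_pos': array([0.2145009 , 0.50622393, 0.23064996]), 'tcp_rot': array([-1.79930585e+02, -4.02260193e-04,  1.57036251e+02]), 'wrist_force': array([-0.51881252,  0.35514904,  0.27095656]), 'torque': array([ 0.03998064, -0.00650398, -0.0239062 ]), 'opening': 0.08540258733322366} 0.0187
```

View pics/top0.png

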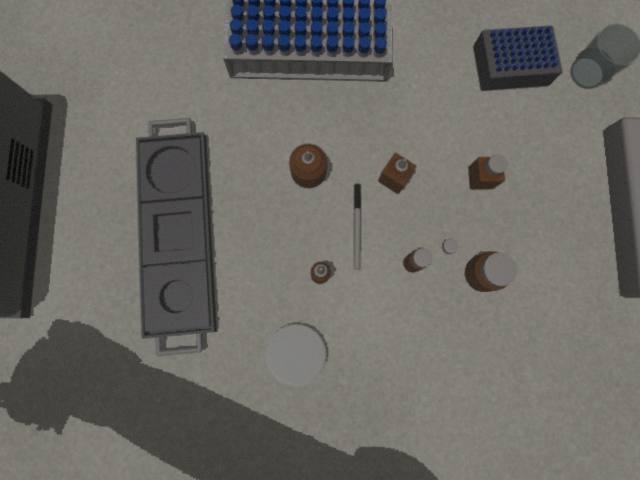

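View pics/side0.png

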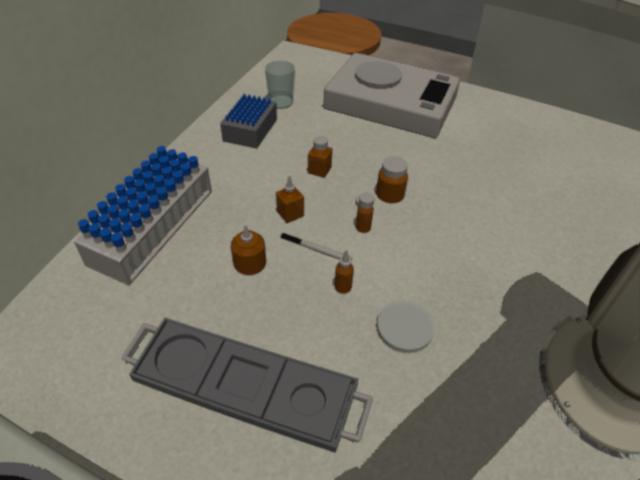

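The top view shows the flat-capped vial at about (421,258), the jar at (499,269) and the square bottle at (496,164). The tray is at left, with pockets for the jar at (175,170), the square at (174,231) and the vial at (177,296). I'll enlarge these to measure them.

Run:
```python
import cv2,numpy as np
def crop(src,x,y,w,h,s,out):
    im=cv2.imread(f"pics/{src}.png")[y:y+h,x:x+w]
    im=cv2.convertScaleAbs(im,alpha=1.5)
    im=cv2.resize(im,None,fx=s,fy=s,interpolation=cv2.INTER_CUBIC)
    for i in range(0,w,10):
        cv2.line(im,(i*s,0),(i*s,6 if (x+i)%20 else 12),(0,255,255),1)
        if (x+i)%20==0: cv2.putText(im,str(x+i),(i*s,22),0,.4,(0,255,255),1)
    for i in range(0,h,10):
        cv2.line(im,(0,i*s),(6,i*s),(0,255,255),1)
        if (y+i)%20==0: cv2.putText(im,str(y+i),(8,i*s+4),0,.4,(0,255,255),1)
    cv2.imwrite(f"pics/{out}.png",im)
crop("top0",390,140,140,160,5,"c1") if 0 else crop("top0",390,140,140,160,3,"c1")
crop("top0",390,140,140,110,5,"c1a")
crop("top0",390,200,140,110,5,"c1b")
crop("top0",120,110,110,250,2,"c2")
crop("top0",130,120,100,120,5,"c2a")
crop("top0",130,230,100,120,5,"c2b")
crop("side0",290,120,140,130,4,"c3")
```

```text
(no output)
```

View pics/c1a.png

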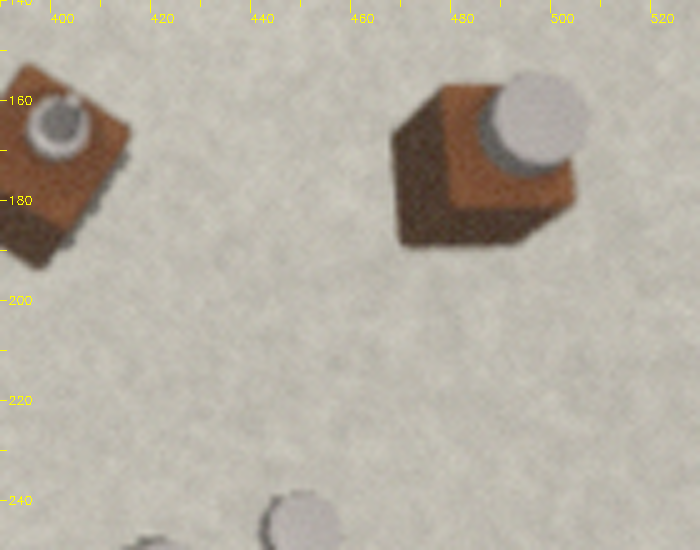

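View pics/c1b.png

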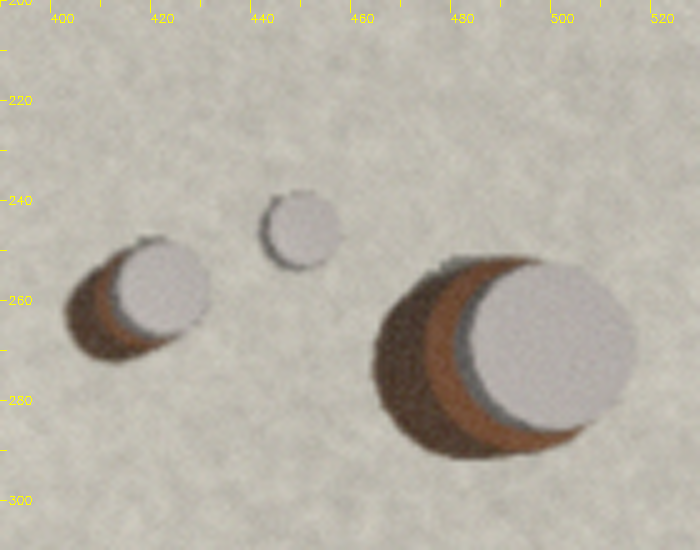

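View pics/c2a.png

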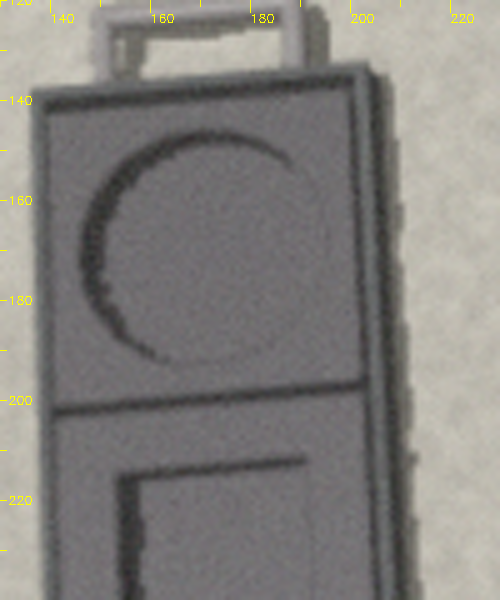

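View pics/c2b.png

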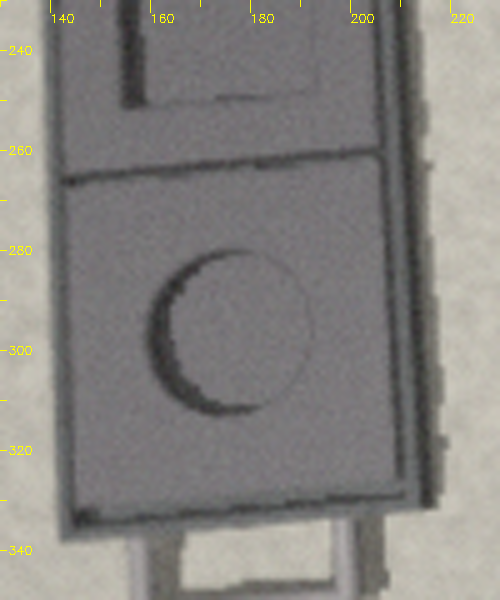

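View pics/c3.png

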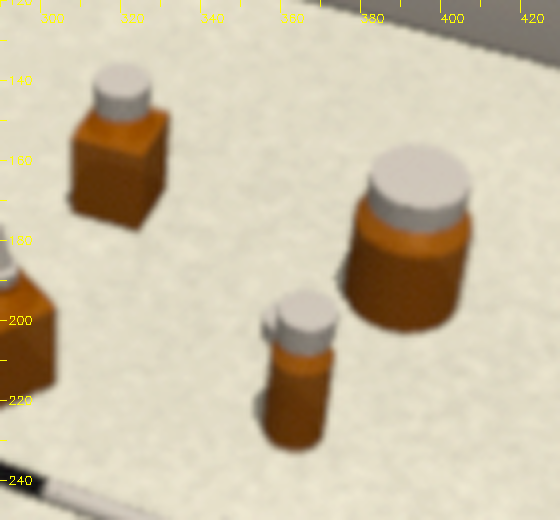

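```bash
cat > h.py <<'E'
import numpy as np,cv2
from workcell import bot, imaging
def ray(n,uv):
    c=imaging.calibration(n);K=np.array([[c['fx'],0,c['cx']],[0,c['fy'],c['cy']],[0,0,1]])
    p=cv2.undistortPoints(np.array([[uv]],float),K,c['D'])[0,0]
    T=np.array(c['camera_from_world']);R=T[:3,:3];o=-R.T@T[:3,3]
    return o,R.T@np.array([p[0],p[1],1])
def at(n,uv,z):
    o,d=ray(n,uv);return o+d*(z-o[2])/d[2]
def tri(a,b):
    o1,d1=ray("top",a);o2,d2=ray("side",b)
    A=np.stack([d1,-d2],1);s=np.linalg.lstsq(A,o2-o1,rcond=None)[0]
    p,q=o1+s[0]*d1,o2+s[1]*d2
    return (p+q)/2,np.linalg.norm(p-q)
E
python3 - <<'E'
from h import *
np.set_printoptions(precision=4,suppress=True)
for k,z,a,b in(("sq",.078,(498,163.6),(320.5,139.5)),("vial",.076,(422.6,257.6),(367,197.75)),("jar",.076,(500.2,269.2),(394.75,164)),("disc",.01,(450.6,245.6),(356,201))):
    print(k,at("top",a,z),at("side",b,z),*tri(a,b))
print("sq shoulder");c=[at("top",p,.052) for p in((478.6,157.2),(480.4,181.4),(505,180.6))]
for p in c:print(p)
print((c[0]+c[2])/2)
print("foot");f=[at("top",p,0) for p in((468.4,167),(470.2,189.4),(493.6,189))]
for p in f:print(p)
print("tray pockets z=.022")
P={"jar":(171,169.3),"sq":(172.9,231.9),"vial":(176.1,296.6)}
for k,v in P.items():print(k,at("top",v,.022))
for p in((153.6,215.6),(191,212),(192.6,248.4),(154.4,251.6)):print(at("top",p,.022))
print("outer")
c=[at("top",p,.02) for p in((136.6,138),(203.6,132.6),(214,331),(142.4,338.6))]
for p in c:print(p)
print(np.mean(c,0))
print("droppers/things")
for p,z in(((308,158),.092),((402,165),.094),((320.5,268),.092),((357,185),.01),((357,268),.01),((296,355),.015)):print(at("top",p,z))
E
```

```text
sq [ 0.611  -0.2498  0.078 ] [ 0.6119 -0.2492  0.078 ] [ 0.6117 -0.25    0.0774] 0.0009181943249986729
vial [ 0.473  -0.1345  0.076 ] [ 0.4727 -0.1321  0.076 ] [ 0.4734 -0.1351  0.0732] 0.0001846243099276189
jar [ 0.457  -0.2443  0.076 ] [ 0.4579 -0.2419  0.076 ] [ 0.4579 -0.2451  0.0735] 0.0013723427448354348
disc [ 0.4996 -0.194   0.01  ] [ 0.5081 -0.1849  0.01  ] [ 0.506  -0.1956  0.0005] 0.010329613381634095
sq shoulder
[ 0.6292 -0.2309  0.052 ]
[ 0.5912 -0.2315  0.052 ]
[ 0.5929 -0.2693  0.052 ]
[ 0.6111 -0.2501  0.052 ]
foot
[ 0.6299 -0.2318  0.    ]
[ 0.5925 -0.2328  0.    ]
[ 0.5935 -0.2711  0.    ]
tray pockets z=.022
jar [0.6147 0.2399 0.022 ]
sq [0.5165 0.2313 0.022 ]
vial [0.4196 0.2213 0.022 ]
[0.5415 0.2621 0.022 ]
[0.5474 0.2055 0.022 ]
[0.4916 0.2003 0.022 ]
[0.4864 0.2574 0.022 ]
outer
[0.6661 0.2976 0.02  ]
[0.6758 0.1929 0.02  ]
[0.3698 0.1638 0.02  ]
[0.3584 0.268  0.02  ]
[0.5175 0.2306 0.02  ]
droppers/things
[0.6115 0.0271 0.092 ]
[ 0.602  -0.1055  0.094 ]
[0.4564 0.0089 0.092 ]
[ 0.5952 -0.0492  0.01  ]
[ 0.4643 -0.048   0.01  ]
[0.3353 0.0434 0.015 ]
```

>>> servo_tool(moves=[[[0,0,0.098,0,0,0.4,5.5],[0,0,0.098,0,0,0.4,5.5],[0,0,0.098,0,0,0.4,5.5],[0,0,0.098,0,0,0.4,5.5],[0,0,0.098,0,0,0.4,5.5],[0,0,0.098,0,0,0.4,5.5],[0,0,0.098,0,0,0.4,5.5],[0,0,0.098,0,0,0.4,5.5],[0,0,0.098,0,0,0.4,5.5],[0,0,0.098,0,0,0.4,5.5],[0,0,0.098,0,0,0.4,5.5],[0,0,0.098,0,0,0.4,5.5]]], force=40)

```text
time: 1.1
ee_pos: [0.2138, 0.5045, 0.1762]
tcp_rot: [-179.8, 0.5, 86.6]
wrist_force: [-0.1, -0.5, -0.4]
opening: 0.055
```

>>> servo_tool(moves=[[[0,0,-0.03,-1.5,0.6,0,5.5],[0,0,-0.03,-2.8,1.1,0,5.5],[0,0,0,-2.8,1.1,0,5.5],[0,0,0,-2.8,1.1,0,5.5],[0,0,0,-2.8,1.1,0,5.5],[0,0,0,-2.8,1.1,0,5.5],[0,0,0,-2.8,1.1,0,5.5],[0,0,0,-2.8,1.1,0,5.5],[0,0,0,-2.8,1.1,0,5.5],[0,0,0,-2.8,1.1,0,5.5],[0,0,0,-2.8,1.1,0,5.5],[0,0,0,-2.8,1.1,0,5.5]]])

```text
time: 2.1
ee_pos: [0.3378, 0.1688, 0.1723]
tcp_rot: [-179.5, 0.9, 90.2]
wrist_force: [1.0, -0.0, -0.4]
opening: 0.0552
```

>>> servo_tool(moves=[[[-0.009,0.016,0,-3.0,1.3,0,5.5],[0,0,0,-3.0,1.3,0,5.5],[0,0,0,-3.0,1.3,0,5.5],[0,0,0,-3.0,1.3,0,5.5],[0,0,0,-3.0,1.3,0,5.5],[0,0,0,-3.0,1.3,0,5.5],[0,0,0,-3.0,1.3,0,5.5],[0,0,0,-3.0,1.3,0,5.5],[0,0,0,-2.5,1.0,0,5.5],[0,0,0,-1.8,0.8,0,5.5],[0,0,0,-1.0,0.5,0,5.5],[0,0,0,0,0,0,5.5]]])

```text
time: 3.1
ee_pos: [0.4683, -0.1452, 0.1696]
tcp_rot: [-179.9, -0.0, 89.9]
wrist_force: [0.6, 0.6, -0.2]
opening: 0.055
```

>>> servo_tool(moves=[[[0,0,0,0.5,0.25,1.0,5.5],[0,0,0,0.5,0.25,2.0,5.5],[0,0,0,0,0,2.0,5.5],[0,0,0,0,0,1.2,5.5],[0,0,0,0,0,0,5.5]]])

```text
time: 3.52
ee_pos: [0.4725, -0.1294, 0.1031]
tcp_rot: [-179.9, -0.1, 90.0]
wrist_force: [-0.7, -0.9, -0.7]
opening: 0.0553
```

```bash
cat >> h.py <<'E'
def crop(im,x,y,w,h,s,out):
    im=im[y:y+h,x:x+w]
    im=cv2.convertScaleAbs(im,alpha=1.5)
    cv2.imwrite(f"pics/{out}.png",cv2.resize(im,None,fx=s,fy=s,interpolation=cv2.INTER_CUBIC))
E
python3 - <<'E'
from h import *
im=imaging.camera("side");crop(im,260,80,220,200,3,"s1")
print(bot.get_obs()['ee_pos'])
E
```

```text
[ 0.47268562 -0.12938058  0.10413507]
```

View pics/s1.png

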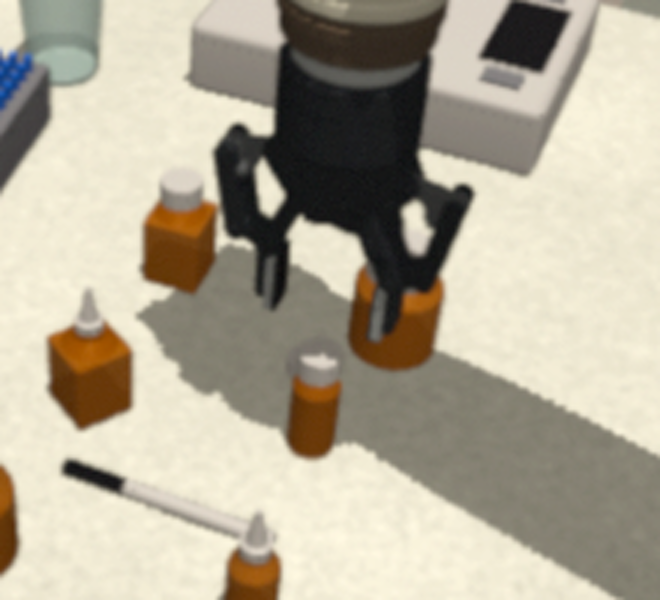

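The side view shows the open fingers straddling the vial along x, with clearance on both sides. Next I shift 5 mm and go down.

>>> servo_tool(moves=[[[0,0,0,-0.5,0.05,0,5.5],[0,0,0,0,0,0,5.5],[0,0,0,0,0,1.0,5.5],[0,0,0,0,0,1.2,5.5],[0,0,0,0,0,1.2,5.5],[0,0,0,0,0,1.2,5.5],[0,0,0,0,0,1.2,5.5],[0,0,0,0,0,1.2,5.5],[0,0,0,0,0,0.8,5.5],[0,0,0,0,0,0.3,5.5],[0,0,0,0,0,0,5.5]]])

```text
time: 4.48
ee_pos: [0.4733, -0.1327, 0.0163]
tcp_rot: [179.9, -0.1, 90.1]
wrist_force: [-0.2, -0.8, 0.2]
opening: 0.0552
```

>>> servo_tool(moves=[[[0,0,0,-0.15,0,0,4.8],[0,0,0,0,0,0,4.2],[0,0,0,0,0,0,3.8],[0,0,0,0,0,0,3.5],[0,0,0,0,0,0,3.2],[0,0,0,0,0,0,3.0],[0,0,0,0,0,0,2.7],[0,0,0,0,0,0,2.4],[0,0,0,0,0,0,2.0],[0,0,0,0,0,0,2.0]]], force=35)

```text
time: 5.32
ee_pos: [0.4747, -0.1349, 0.0186]
tcp_rot: [179.8, -0.0, 90.1]
wrist_force: [-0.4, -0.0, -1.7]
opening: 0.0291
```

>>> servo_tool(moves=[[[0,0,0,0,0,-0.5,2.0],[0,0,0,0,0,-1.2,2.0],[0,0,0,0,0,-1.8,2.0],[0,0,0,0,0,-2.0,2.0],[0,0,0,0,0,-2.0,2.0],[0,0,0,0,0,-2.0,2.0],[0,0,0,0.5,0,-1.8,2.0],[0,0,0,1.2,-0.2,-1.0,2.0],[0,0,0,2.0,-0.3,0,2.0],[0,0,0,2.5,-0.4,0,2.0],[0,0,0,2.5,-0.4,0,2.0],[0,0,0,2.5,-0.4,0,2.0]]])

```text
time: 6.32
ee_pos: [0.4557, -0.0204, 0.1563]
tcp_rot: [179.5, -0.0, 89.7]
wrist_force: [0.2, 0.1, -0.4]
opening: 0.0292
```

>>> servo_tool(moves=[[[0.005,0,0,2.5,-0.4,0,2.0],[0,0,0,2.5,-0.4,0,2.0],[0,0,0,2.5,-0.4,0,2.0],[0,0,0,2.5,-0.4,0,2.0],[0,0,0,2.5,-0.4,0,2.0],[0,0,0,2.5,-0.4,0,2.0],[0,0,0,2.3,-0.3,0,2.0],[0,0,0,2.0,-0.3,0,2.0],[0,0,0,1.6,-0.3,0,2.0],[0,0,0,1.2,-0.2,0,2.0],[0,0,0,0.6,-0.1,0,2.0],[0,0,0,0,0,0,2.0]]])

```text
time: 7.32
ee_pos: [0.4099, 0.2271, 0.1627]
tcp_rot: [179.6, -0.2, 90.1]
wrist_force: [-0.2, -0.0, -0.6]
opening: 0.0292
```

Run:
```python
from h import *
im=imaging.camera("side");crop(im,100,180,300,260,2,"s2")
cv2.imwrite("pics/s2r.png",im)
o=bot.get_obs();print(o['ee_pos'],o['tcp_rot'],o['wrist_force'])
```

```text
[0.41002619 0.22658804 0.16272191] [179.62793175  -0.18387929  90.11399823] [-0.76982607  0.72070407 -0.8800009 ]
```

View pics/s2r.png

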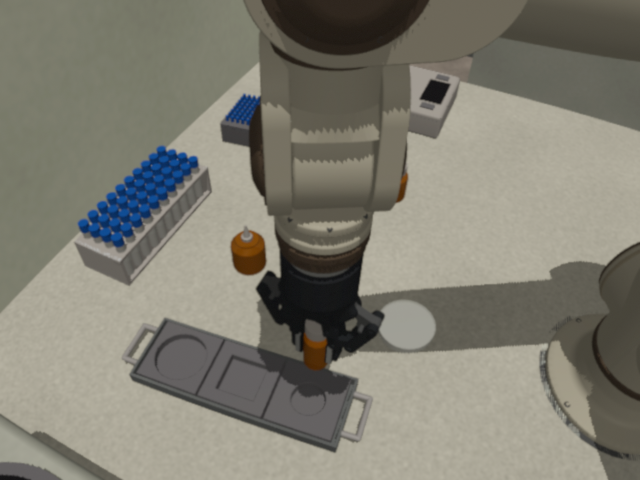

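Run:
```python
from h import *
for p in((308,399),(242,378),(182,356)): print(at("side",p,.022))
```

```text
[0.42061403 0.22361721 0.022     ]
[0.51747871 0.23393335 0.022     ]
[0.61335387 0.24093457 0.022     ]
```

Run:
```python
from h import *
im=cv2.imread("pics/s2r.png");crop(im,120,300,270,150,3,"s2c")
```

```text
(no output)
```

View pics/s2c.png

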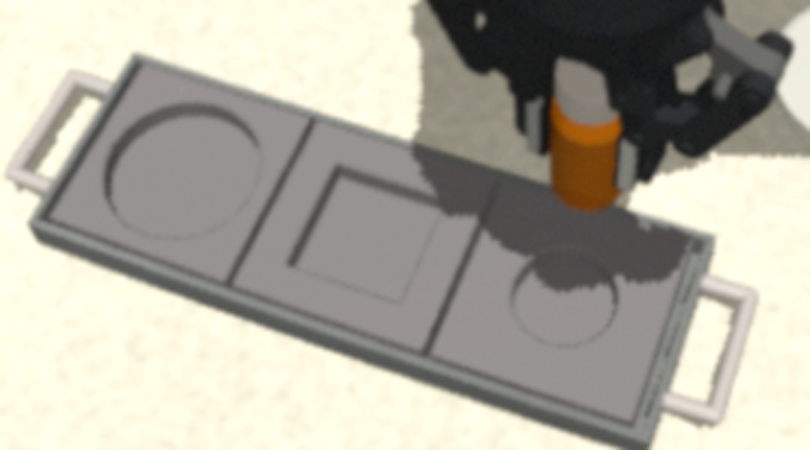

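The vial hangs upright in the fingers, and the two views agree on the pocket positions to about 2 mm. Now I centre it over the pocket and descend.

>>> servo_tool(moves=[[[0.005,0,0,-0.2,0.5,0,2.0],[0,0,0,-0.2,0.5,0,2.0],[0,0,0,0,0,1.0,2.0],[0,0,0,0,0,1.5,2.0],[0,0,0,0,0,1.8,2.0],[0,0,0,0,0,1.8,2.0],[0,0,0,0,0,1.8,2.0],[0,0,0,0,0,1.5,2.0],[0,0,0,0,0,1.0,2.0],[0,0,0,0,0,0.5,2.0],[0,0,0,0,0,0,2.0]]])

```text
time: 8.28
ee_pos: [0.4234, 0.2148, 0.0448]
tcp_rot: [180.0, -0.1, 89.4]
wrist_force: [-1.3, 0.0, -1.1]
opening: 0.0295
```

>>> servo_tool(moves=[[[0,0,0.008,0.4,-0.2,0,2.0],[0,0,0,0.2,-0.1,0,2.0],[0,0,0,0,0,0.3,2.0],[0,0,0,0,0,0.4,2.0],[0,0,0,0,0,0.3,2.0],[0,0,0,0,0,0,2.0]]])

```text
time: 8.78
ee_pos: [0.422, 0.2221, 0.037]
tcp_rot: [179.8, -0.2, 88.9]
wrist_force: [0.4, -0.2, -1.6]
opening: 0.0289
```

>>> servo_tool(moves=[[[0,0,-0.01,0,-0.1,0.3,2.0],[0,0,0,0,0,0.3,2.0],[0,0,0,0,0,0.2,2.0],[0,0,0,0,0,0.1,2.0],[0,0,0,0,0,0.1,2.0],[0,0,0,0,0,0,2.0]]])

```text
time: 9.28
ee_pos: [0.4211, 0.2223, 0.0262]
tcp_rot: [179.7, -0.2, 89.6]
wrist_force: [0.8, 1.0, 0.7]
opening: 0.0285
```

>>> servo_tool(moves=[[[0,0,0,0,0,0.1,2.0],[0,0,0,0,0,0.05,2.0]]])

```text
time: 9.45
ee_pos: [0.4213, 0.2225, 0.0262]
tcp_rot: [179.7, -0.3, 89.6]
wrist_force: [-1.9, -1.5, 2.5]
opening: 0.0292
```

>>> servo_tool(moves=[[[0,0,0,0,0,0.05,2.8],[0,0,0,0,0,0,2.9],[0,0,0,0,0,0,3.0],[0,0,0,0,0,0,3.1],[0,0,0,0,0,0,3.3],[0,0,0,0,0,0,3.6],[0,0,0,0,0,0,4.2],[0,0,0,0,0,0,4.8],[0,0,0,0,0,0,5.2],[0,0,0,0,0,0,5.2]]])

```text
time: 10.28
ee_pos: [0.4216, 0.2225, 0.0256]
tcp_rot: [179.6, -0.3, 89.5]
wrist_force: [0.5, 0.5, -0.1]
opening: 0.0521
```

Run:
```python
from h import *
im=imaging.camera("side");crop(im,200,260,200,180,4,"s3")
o=bot.get_obs();print(o['ee_pos'],o['opening'],o['wrist_force'])
```

```text
[0.42164081 0.22254299 0.02566862] 0.05182438173851717 [-0.0659449  -0.0383442   0.24762439]
```

View pics/s3.png

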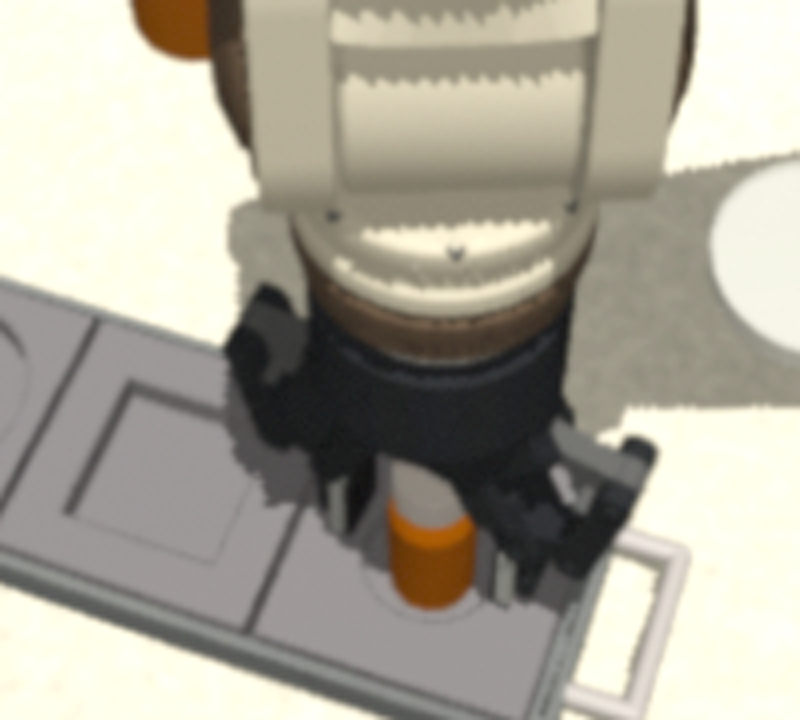

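The vial stands upright inside the small pocket and the fingers are clear. I lift and go to the jar.

>>> servo_tool(moves=[[[0.007,-0.005,0.008,0,0,-1.0,5.2],[0,0,0,0,0,-2.0,5.2],[0,0,0,0,0,-2.5,5.2],[0,0,0,0,0,-2.5,5.2],[0,0,0,0,0,-2.5,7],[0,0,0,-1,0,-2,7.9],[0,0,0,-2.0,0.2,-0.8,7.9],[0,0,0,-3.0,0.3,0,7.9],[0,0,0,-3.5,0.3,0,7.9],[0,0,0,-3.5,0.3,0,7.9],[0,0,0,-3.5,0.3,0,7.9],[0,0,0,-3.5,0.3,0,7.9]]])

```text
time: 11.33
ee_pos: [0.4354, 0.0198, 0.1654]
tcp_rot: [180.0, 0.0, 89.7]
wrist_force: [0.3, 1.0, -1.0]
opening: 0.0789
```

>>> servo_tool(moves=[[[0,0,0,-3.2,0.2,0,7.9],[0,0,0,-3.2,0.2,0,7.9],[0,0,0,-3.2,0.2,0,7.9],[0,0,0,-3.2,0.2,0,7.9],[0,0,0,-3.0,0.2,0,7.9],[0,0,0,-2.5,0.2,0,7.9],[0,0,0,-2.0,0.1,0,7.9],[0,0,0,-1.5,0.1,0,7.9],[0,0,0,-0.8,0,0,7.9],[0,0,0,0,0,0,7.9]]])

```text
time: 12.17
ee_pos: [0.4461, -0.2245, 0.1662]
tcp_rot: [179.8, 0.1, 89.3]
wrist_force: [-0.1, -0.0, -0.0]
opening: 0.0793
```

>>> servo_tool(moves=[[[0,0,-0.012,-1.0,0.6,0,7.9],[0,0,0,-0.7,0.5,0.8,7.9],[0,0,0,0,0,1.8,7.9],[0,0,0,0,0,1.8,7.9],[0,0,0,0,0,1.3,7.9],[0,0,0,0,0,0,7.9],[0,0,0,0,0,0,7.9]]])

```text
time: 12.75
ee_pos: [0.4587, -0.2382, 0.1056]
tcp_rot: [179.8, 0.0, 90.1]
wrist_force: [0.6, 0.2, -0.4]
opening: 0.079
```

Run:
```python
from h import *
im=imaging.camera("side");crop(im,280,80,220,180,3,"s4")
im=imaging.camera("top");crop(im,120,100,430,260,1,"t4")
o=bot.get_obs();print(o['ee_pos'],o['tcp_rot'])
```

```text
[ 0.45887022 -0.23854537  0.1062976 ] [1.79755589e+02 5.72983208e-02 9.00554532e+01]
```

View pics/s4.png

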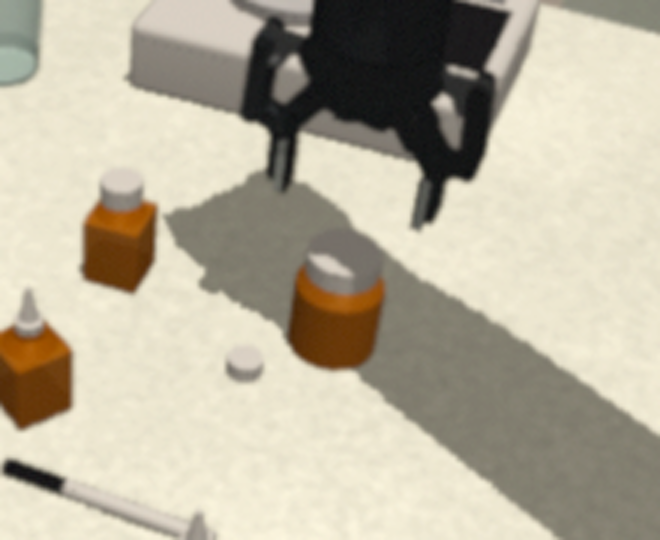

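View pics/t4.png

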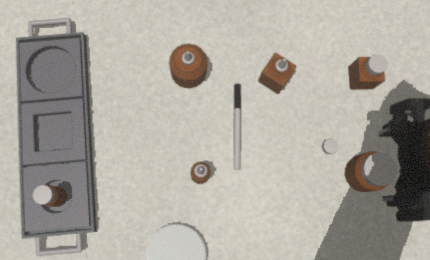

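The fingers straddle the jar, the small loose cap is clear of them, and the vial is upright in its pocket. I go down over the jar.

>>> servo_tool(moves=[[[0.004,0,0,-0.6,-0.1,0,7.9],[0,0,0,0,0,0,7.9],[0,0,0,0,0,1.0,7.9],[0,0,0,0,0,1.2,7.9],[0,0,0,0,0,1.2,7.9],[0,0,0,0,0,1.2,7.9],[0,0,0,0,0,1.2,7.9],[0,0,0,0,0,1.2,7.9],[0,0,0,0,0,0.9,7.9],[0,0,0,0,0,0.5,7.9],[0,0,0,0,0,0,7.9],[0,0,0,0,0,0,7.9]]])

```text
time: 13.85
ee_pos: [0.4575, -0.2449, 0.0136]
tcp_rot: [180.0, 0.1, 90.0]
wrist_force: [-0.2, 0.4, 0.2]
opening: 0.0792
```

>>> servo_tool(moves=[[[0,0,0,0,0,-0.3,7.4],[0,0,0,0,0,0,7.0],[0,0,0,0,0,0,6.6],[0,0,0,0,0,0,6.3],[0,0,0,0,0,0,6.0],[0,0,0,0,0,0,5.8],[0,0,0,0,0,0,5.6],[0,0,0,0,0,0,5.3],[0,0,0,0,0,0,5.0],[0,0,0,0,0,0,4.5],[0,0,0,0,0,0,4.5]]], force=50)

```text
time: 14.77
ee_pos: [0.459, -0.2458, 0.02]
tcp_rot: [179.7, 0.2, 90.0]
wrist_force: [-1.0, -0.4, 0.8]
opening: 0.0566
```

>>> servo_tool(moves=[[[0,0,0,0,0,-0.5,4.5],[0,0,0,0,0,-1.0,4.5],[0,0,0,0,0,-1.5,4.5],[0,0,0,0,0,-2.0,4.5],[0,0,0,0,0,-2.0,4.5],[0,0,0,0,0,-2.0,4.5],[0,0,0,0,0,-2.0,4.5],[0,0,0,0.5,0.2,-1.5,4.5],[0,0,0,1.2,0.4,-0.8,4.5],[0,0,0,2.0,0.6,0,4.5],[0,0,0,2.5,0.8,0,4.5],[0,0,0,2.5,0.8,0,4.5]]])

```text
time: 15.77
ee_pos: [0.4853, -0.1567, 0.1644]
tcp_rot: [179.8, 0.2, 89.6]
wrist_force: [0.4, 0.7, -2.4]
opening: 0.0566
```

>>> servo_tool(moves=[[[0.004,0.003,0,2.5,0.8,0,4.5],[0,0,0,2.5,0.8,0,4.5],[0,0,0,2.5,0.8,0,4.5],[0,0,0,2.5,0.8,0,4.5],[0,0,0,2.5,0.8,0,4.5],[0,0,0,2.5,0.8,0,4.5],[0,0,0,2.5,0.8,0,4.5],[0,0,0,2.5,0.8,0,4.5]]])

```text
time: 16.43
ee_pos: [0.5508, 0.059, 0.1661]
tcp_rot: [-180.0, -0.1, 89.7]
wrist_force: [0.9, -0.5, -1.6]
opening: 0.0566
```

>>> servo_tool(moves=[[[0,0,0,2.5,0.8,0,4.5],[0,0,0,2.5,0.8,0,4.5],[0,0,0,2.5,0.8,0,4.5],[0,0,0,2.5,0.8,0,4.5],[0,0,0,2.3,0.8,0,4.5],[0,0,0,1.9,0.7,0,4.5],[0,0,0,1.4,0.6,0,4.5],[0,0,0,0.8,0.3,0,4.5],[0,0,0,0,0,0,4.5],[0,0,0,0,0,0,4.5]]])

```text
time: 17.27
ee_pos: [0.6045, 0.2442, 0.1645]
tcp_rot: [-179.6, -0.1, 90.2]
wrist_force: [0.7, 0.9, -1.6]
opening: 0.0563
```

>>> servo_tool(moves=[[[-0.006,0,0,-0.2,0.5,0,4.5],[0,0,0,-0.1,0.4,0,4.5],[0,0,0,0,0,1.0,4.5],[0,0,0,0,0,1.5,4.5],[0,0,0,0,0,1.6,4.5],[0,0,0,0,0,1.6,4.5],[0,0,0,0,0,1.6,4.5],[0,0,0,0,0,1.4,4.5],[0,0,0,0,0,0.9,4.5],[0,0,0,0,0,0.5,4.5],[0,0,0,0,0,0,4.5],[0,0,0,0,0,0,4.5]]])

```text
time: 18.27
ee_pos: [0.6142, 0.2314, 0.057]
tcp_rot: [179.9, -0.0, 89.6]
wrist_force: [-0.3, 0.1, -1.4]
opening: 0.0566
```

Run:
```python
from h import *
im=imaging.camera("side");crop(im,100,220,220,190,3,"s5")
o=bot.get_obs();print(o['ee_pos'],o['tcp_rot'],o['wrist_force'])
```

```text
[0.61434984 0.23147018 0.05724421] [ 1.79924699e+02 -2.78440406e-02  8.95942360e+01] [-0.54658495 -0.03708677 -2.11259255]
```

View pics/s5.png

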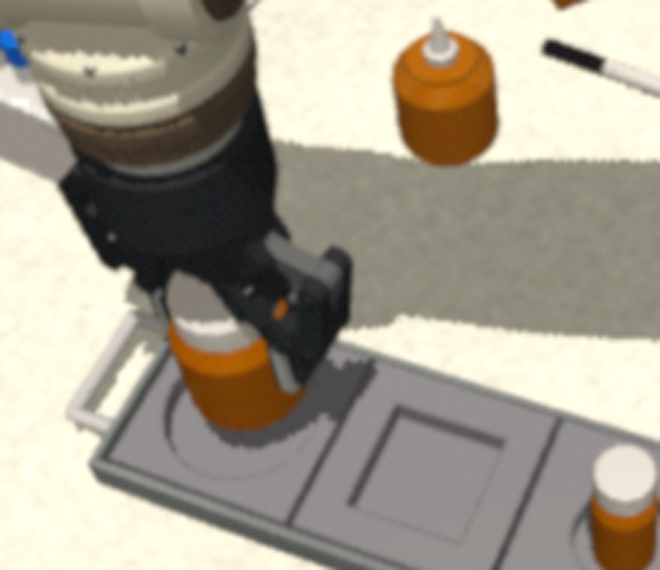

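The jar is upright over the large pocket but about 9 mm short in y, so I correct that and lower it.

>>> servo_tool(moves=[[[0,0,0,0.5,0,0,4.5],[0,0,0,0.3,0,0,4.5],[0,0,0,0,0,0.5,4.5],[0,0,0,0,0,0.5,4.5],[0,0,0,0,0,0.5,4.5],[0,0,0,0,0,0.2,4.5],[0,0,0,0,0,0,4.5]]])

```text
time: 18.9
ee_pos: [0.6162, 0.2416, 0.042]
tcp_rot: [179.6, -0.1, 89.6]
wrist_force: [-1.2, 0.0, -1.3]
opening: 0.0566
```

>>> servo_tool(moves=[[[0.006,0,0,0,-0.15,0.4,4.5],[0,0,0,0,0,0.4,4.5],[0,0,0,0,0,0.2,4.5],[0,0,0,0,0,0.1,4.5],[0,0,0,0,0,0,4.5]]])

```text
time: 19.32
ee_pos: [0.6142, 0.2413, 0.0291]
tcp_rot: [-179.9, -0.1, 89.6]
wrist_force: [-0.0, -0.8, -1.8]
opening: 0.0566
```

>>> servo_tool(moves=[[[0,0,0,0,0,0.1,4.5],[0,0,0,0,0,0.1,4.5],[0,0,0,0,0,0,4.5]]])

```text
time: 19.57
ee_pos: [0.6144, 0.2415, 0.0285]
tcp_rot: [-180.0, -0.2, 89.6]
wrist_force: [0.3, -0.3, -2.8]
opening: 0.0564
```

>>> servo_tool(moves=[[[0,0,0,0,0,0.2,4.5],[0,0,0,0,0,0.15,4.5],[0,0,0,0,0,0.1,4.5]]])

```text
time: 19.82
ee_pos: [0.6146, 0.2418, 0.0281]
tcp_rot: [179.9, -0.2, 89.6]
wrist_force: [-2.9, -0.8, 2.5]
opening: 0.0566
```

Contact came at the predicted height (0.028 m), so I release.

>>> servo_tool(moves=[[[0,0,0,0,0,0.05,5.5],[0,0,0,0,0,0,5.7],[0,0,0,0,0,0,5.8],[0,0,0,0,0,0,5.9],[0,0,0,0,0,0,6.1],[0,0,0,0,0,0,6.5],[0,0,0,0,0,0,7.0],[0,0,0,0,0,0,7.5],[0,0,0,0,0,0,7.9],[0,0,0,0,0,0,7.9]]])

```text
time: 20.65
ee_pos: [0.6155, 0.242, 0.0276]
tcp_rot: [179.8, -0.3, 89.6]
wrist_force: [0.8, 0.1, -0.6]
opening: 0.0791
```

Run:
```python
from h import *
im=imaging.camera("side");crop(im,100,220,220,190,3,"s6")
o=bot.get_obs();print(o['ee_pos'],o['tcp_rot'],o['wrist_force'])
```

```text
[0.61553695 0.24203792 0.02759683] [179.76100903  -0.27435863  89.62413611] [0.39615588 0.51173754 0.23283412]
```

View pics/s6.png

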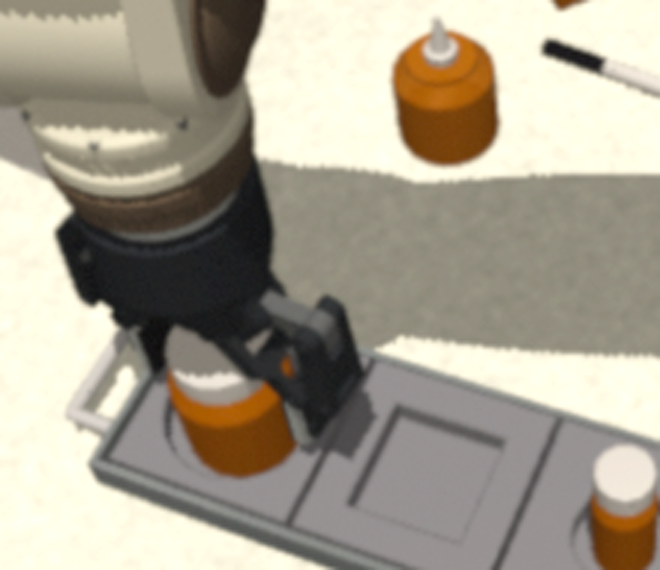

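The jar stands in the large pocket. I lift and go to the square bottle.

>>> servo_tool(moves=[[[0.004,-0.005,0,0,0,-1.0,7.9],[0,0,0,0,0,-2.0,7.9],[0,0,0,0,0,-2.5,7.9],[0,0,0,0,0,-2.5,7.9],[0,0,-0.02,0,0,-2.5,7],[0,0,-0.017,-1,0,-2,6.5],[0,0,0,-2.0,0,-0.8,6.5],[0,0,0,-3.0,0,0,6.5],[0,0,0,-3.3,0,0,6.5],[0,0,0,-3.3,0,0,6.5],[0,0,0,-3.3,0,0,6.5],[0,0,0,-3.3,0,0,6.5]]])

```text
time: 21.7
ee_pos: [0.621, 0.0497, 0.1667]
tcp_rot: [180.0, 0.0, 92.5]
wrist_force: [0.2, 0.5, -0.3]
opening: 0.065
```

>>> servo_tool(moves=[[[0,0,0,-3.2,0,0,6.5],[0,0,0,-3.2,0,0,6.5],[0,0,0,-3.2,0,0,6.5],[0,0,0,-3.2,0,0,6.5],[0,0,0,-3.2,0,0,6.5],[0,0,0,-3.2,0,0,6.5],[0,0,0,-2.5,0,0,6.5],[0,0,0,-1.8,0,0,6.5],[0,0,0,-1.0,0,0,6.5],[0,0,0,-0.4,0,0,6.5],[0,0,0,0,0,0,6.5]]])

```text
time: 22.62
ee_pos: [0.6297, -0.2184, 0.1676]
tcp_rot: [179.9, 0.1, 92.1]
wrist_force: [-0.2, 1.0, -0.3]
opening: 0.0652
```

>>> servo_tool(moves=[[[0,0,0.007,-1.3,-0.8,0,6.5],[0,0,0,-1.1,-0.7,0.8,6.5],[0,0,0,-0.4,-0.3,1.5,6.5],[0,0,0,0,0,1.7,6.5],[0,0,0,0,0,1.3,6.5],[0,0,0,0,0,0.4,6.5],[0,0,0,0,0,0,6.5],[0,0,0,0,0,0,6.5]]])

```text
time: 23.28
ee_pos: [0.6102, -0.2452, 0.1075]
tcp_rot: [179.8, 0.1, 92.0]
wrist_force: [0.3, -0.1, 0.9]
opening: 0.0651
```

Run:
```python
from h import *
im=imaging.camera("side");crop(im,230,40,220,190,3,"s7")
o=bot.get_obs();print(o['ee_pos'],o['tcp_rot'],o['wrist_force'])
```

```text
[ 0.61032351 -0.24517731  0.10780022] [1.79808123e+02 7.38471720e-02 9.19907432e+01] [0.40072119 0.06228653 0.92033337]
```

View pics/s7.png

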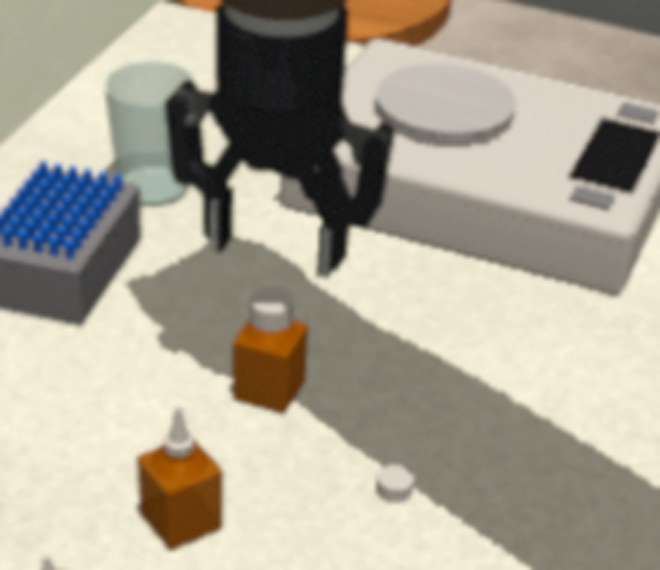

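The fingers are aligned above the square bottle, with the tip box and balance well clear. I descend to about 0.016 m.

>>> servo_tool(moves=[[[0.003,0,0,-0.45,0.1,0,6.5],[0,0,0,0,0,0,6.5],[0,0,0,0,0,1.0,6.5],[0,0,0,0,0,1.2,6.5],[0,0,0,0,0,1.2,6.5],[0,0,0,0,0,1.2,6.5],[0,0,0,0,0,1.2,6.5],[0,0,0,0,0,1.2,6.5],[0,0,0,0,0,0.9,6.5],[0,0,0,0,0,0.4,6.5],[0,0,0,0,0,0,6.5],[0,0,0,0,0,0,6.5]]])

```text
time: 24.33
ee_pos: [0.6117, -0.2497, 0.0157]
tcp_rot: [-180.0, 0.1, 92.0]
wrist_force: [0.0, 0.5, 0.3]
opening: 0.065
```

>>> servo_tool(moves=[[[0,0,0,0,0,0,6.0],[0,0,0,0,0,0,5.5],[0,0,0,0,0,0,5.0],[0,0,0,0,0,0,4.6],[0,0,0,0,0,0,4.3],[0,0,0,0,0,0,4.1],[0,0,0,0,0,0,3.9],[0,0,0,0,0,0,3.7],[0,0,0,0,0,0,3.4],[0,0,0,0,0,0,3.0],[0,0,0,0,0,0,3.0]]], force=45)

```text
time: 25.25
ee_pos: [0.6133, -0.2504, 0.0191]
tcp_rot: [179.8, 0.2, 92.0]
wrist_force: [0.3, 0.0, 0.2]
opening: 0.0396
```

>>> servo_tool(moves=[[[0,0,0,0,0,-0.5,3.0],[0,0,0,0,0,-1.0,3.0],[0,0,0,0,0,-1.5,3.0],[0,0,0,0,0,-2.0,3.0],[0,0,0,0,0,-2.0,3.0],[0,0,0,0,0,-2.0,3.0],[0,0,0,0,0,-2.0,3.0],[0,0,0,0.5,-0.2,-1.5,3.0],[0,0,0,1.2,-0.3,-0.8,3.0],[0,0,0,2.0,-0.4,0,3.0],[0,0,0,2.5,-0.5,0,3.0],[0,0,0,2.5,-0.5,0,3.0]]])

```text
time: 26.25
ee_pos: [0.5889, -0.1632, 0.1639]
tcp_rot: [179.7, 0.2, 91.7]
wrist_force: [0.8, 0.6, -0.3]
opening: 0.0394
```

>>> servo_tool(moves=[[[0.004,0.003,-0.02,2.5,-0.4,0,3.0],[0,0,-0.02,2.5,-0.4,0,3.0],[0,0,-0.015,2.5,-0.4,0,3.0],[0,0,0,2.5,-0.3,0,3.0],[0,0,0,2.5,-0.3,0,3.0],[0,0,0,2.5,-0.3,0,3.0],[0,0,0,2.5,-0.3,0,3.0],[0,0,0,2.5,-0.3,0,3.0]]])

```text
time: 26.92
ee_pos: [0.54, 0.0478, 0.1662]
tcp_rot: [179.9, -0.0, 95.1]
wrist_force: [0.7, 0.6, -0.9]
opening: 0.0395
```

>>> servo_tool(moves=[[[0,0,0,2.5,-0.1,0,3.0],[0,0,0,2.5,-0.1,0,3.0],[0,0,0,2.5,-0.1,0,3.0],[0,0,0,2.5,0,0,3.0],[0,0,0,2.3,0,0,3.0],[0,0,0,1.9,0,0,3.0],[0,0,0,1.4,0,0,3.0],[0,0,0,0.8,0,0,3.0],[0,0,0,0,0,0,3.0],[0,0,0,0,0,0,3.0]]])

```text
time: 27.75
ee_pos: [0.5123, 0.2269, 0.1689]
tcp_rot: [179.8, -0.1, 95.5]
wrist_force: [-0.6, -1.3, -1.1]
opening: 0.0392
```

>>> servo_tool(moves=[[[0.003,0,0,0.5,0.3,0,3.0],[0,0,0,0.4,0.2,0,3.0],[0,0,0,0,0,1.0,3.0],[0,0,0,0,0,1.5,3.0],[0,0,0,0,0,1.7,3.0],[0,0,0,0,0,1.7,3.0],[0,0,0,0,0,1.7,3.0],[0,0,0,0,0,1.4,3.0],[0,0,0,0,0,0.9,3.0],[0,0,0,0,0,0.5,3.0],[0,0,0,0,0,0,3.0],[0,0,0,0,0,0,3.0]]])

```text
time: 28.75
ee_pos: [0.5181, 0.2311, 0.0559]
tcp_rot: [-179.9, -0.0, 95.0]
wrist_force: [0.1, 1.6, -0.8]
opening: 0.0393
```

Run:
```python
from h import *
im=imaging.camera("side");crop(im,110,250,260,190,3,"s8")
o=bot.get_obs();print(o['ee_pos'],o['tcp_rot'],o['wrist_force'])
```

```text
[0.51815933 0.23110727 0.05605018] [-1.79919544e+02 -3.06025888e-02  9.50486910e+01] [-0.62379085 -0.26382793 -1.99939032]
```

View pics/s8.png

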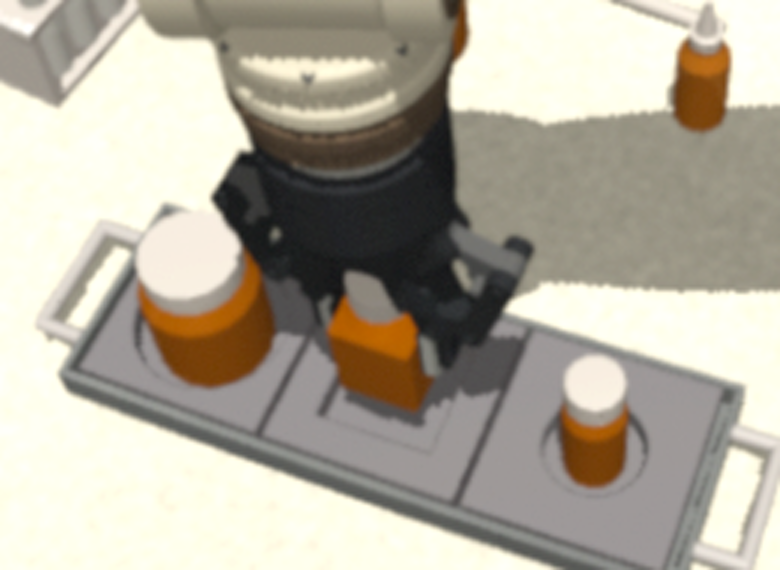

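The square bottle is upright and aligned above its pocket. The jar and vial stand in theirs. Now I lower it.

>>> servo_tool(moves=[[[0,0,-0.005,0.1,-0.1,0.5,3.0],[0,0,0,0,0,0.6,3.0],[0,0,0,0,0,0.5,3.0],[0,0,0,0,0,0.3,3.0],[0,0,0,0,0,0.1,3.0],[0,0,0,0,0,0,3.0]]])

```text
time: 29.3
ee_pos: [0.5185, 0.2329, 0.0368]
tcp_rot: [179.8, -0.1, 95.4]
wrist_force: [0.2, 0.4, -1.3]
opening: 0.0389
```

>>> servo_tool(moves=[[[0.003,0,0,0,-0.1,0.3,3.0],[0,0,0,0,0,0.3,3.0],[0,0,0,0,0,0.15,3.0],[0,0,0,0,0,0.1,3.0],[0,0,0,0,0,0.1,3.0]]])

```text
time: 29.72
ee_pos: [0.5177, 0.2331, 0.027]
tcp_rot: [180.0, -0.1, 95.4]
wrist_force: [-5.9, -1.1, 12.7]
opening: 0.0396
```

>>> servo_tool(moves=[[[0,0,0,0,0,-0.05,3.7],[0,0,0,0,0,0,3.9],[0,0,0,0,0,0,4.0],[0,0,0,0,0,0,4.1],[0,0,0,0,0,0,4.3],[0,0,0,0,0,0,4.7],[0,0,0,0,0,0,5.3],[0,0,0,0,0,0,5.9],[0,0,0,0,0,0,6.2],[0,0,0,0,0,0,6.2]]])

```text
time: 30.55
ee_pos: [0.5183, 0.2333, 0.0283]
tcp_rot: [179.9, -0.2, 95.4]
wrist_force: [-1.0, 0.2, 0.3]
opening: 0.0619
```

>>> servo_tool(moves=[[[0,0,0,0,0,-0.8,6.2],[0,0,0,0,0,-1.5,6.2],[0,0,0,0,0,-2.0,6.2],[0,0,0,0,0,-2.5,6.2],[0,0,0,0,0,-2.5,6.2],[0,0,0,0,0,-2.5,6.2],[0,0,0,-1.5,-1.0,-1.5,6.2],[0,0,0,-2.5,-1.5,-0.5,6.2],[0,0,0,-3,-1.5,0,6.2],[0,0,0,-3,-1.5,0,6.2],[0,0,0,-3,-1.5,0,6.2],[0,0,0,-3,-1.0,0,6.2]]])

```text
time: 31.55
ee_pos: [0.4513, 0.0648, 0.1784]
tcp_rot: [179.7, -0.2, 95.9]
wrist_force: [-0.3, -0.7, 0.0]
opening: 0.0621
```

>>> servo_tool(moves=[[[0,0,0,-3,-1.0,0,6.2],[0,0,0,-2,-1.0,0,6.2],[0,0,0,-1,-0.5,0,6.2],[0,0,0,0,0,0,6.2],[0,0,0,0,0,0,6.2]]])

```text
time: 31.97
ee_pos: [0.4295, -0.0048, 0.1826]
tcp_rot: [179.3, -0.1, 95.5]
wrist_force: [0.1, 0.2, -0.3]
opening: 0.0619
```

Run:
```python
from h import *
a=imaging.camera("side");cv2.imwrite("pics/s9.png",a)
im=imaging.camera("top");cv2.imwrite("pics/t9.png",im)
```

```text
(no output)
```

View pics/s9.png

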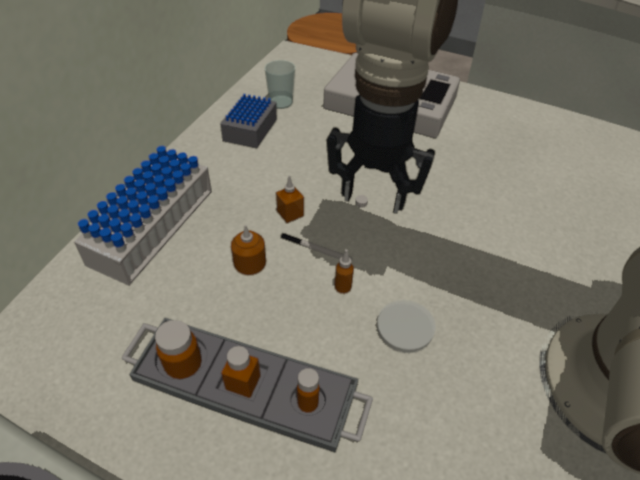

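View pics/t9.png

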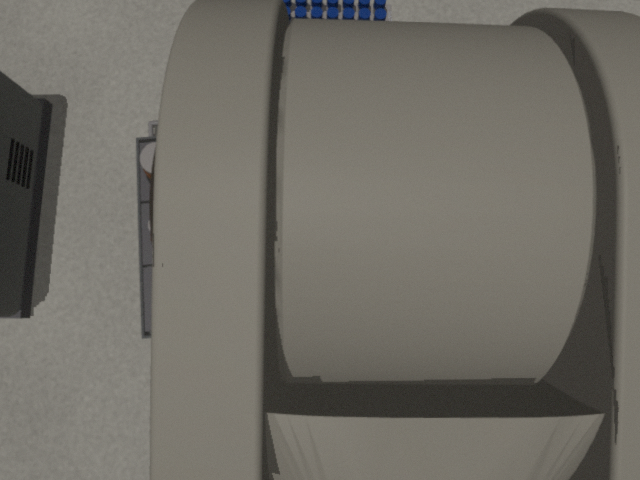

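The side view shows all three bottles upright in their pockets and the droppers where they were. The arm blocks the top view. I check the cap heights from an enlarged side crop.

Run:
```python
from h import *
im=cv2.imread("pics/s9.png");crop(im,130,310,250,140,3,"s9c")
```

```text
(no output)
```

View pics/s9c.png

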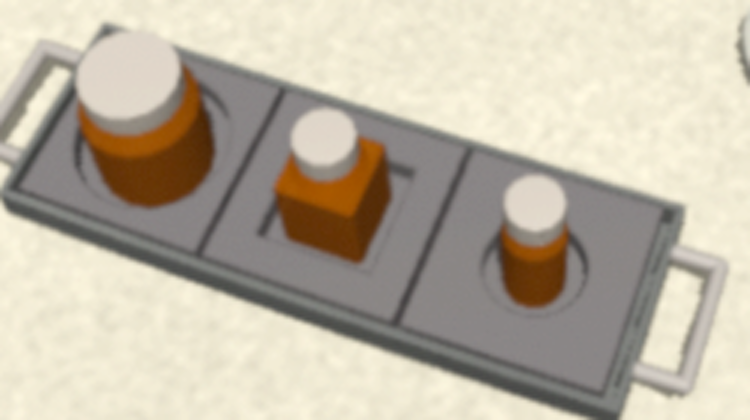

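Run:
```python
from h import *
for p,z in(((173.3,336),.084),((238,356.3),.086),((308.7,378),.084)):print(at("side",p,z).round(4))
print(bot.job_done())
```

```text
[0.611  0.2456 0.084 ]
[0.5157 0.2356 0.086 ]
[0.4199 0.2241 0.084 ]
the job is handed in; nothing more can be done
None
```

All three flat-capped bottles are in the carrier: slim in the small round pocket, then wide in the large round one, then square in the square one. I handed the job in at about 32 s.

- **Placing:** Each bottle was lowered until the wrist force showed it had reached the pocket floor, and only then released. That was about 2.5 N for the two round bottles and a firmer 13 N for the square one.
- **Final check (side camera):** All three stand upright inside their pockets. The cap centres, taken at the height they should have when seated, lie within 5 mm of the measured pocket centres: 6.1 mm apart for none, the jar being the farthest off. The three dropper bottles stand where they were.
- **Not checked:** The arm blocked the last top view, so only the side view confirms the final state.

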